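# Pack the spark-stand parts, heaviest lowest

### The arm

A 6-joint arm with a two-finger parallel gripper is mounted at the origin on the work surface. World frame = base frame: x ahead of the robot, y to its left, z up, the work surface at z = 0. Lengths are in m, angles in degrees, forces in N, time in s.
With the tool pointing down it reaches from about 0.325 to 0.775 m from the base axis. Payload 5.5 kg.
Tool frame: the origin (TCP) lies at the centre of the arm's flange, where the gripper is bolted on; the fingertips stand 182 mm ahead of it and the grasp point (between the pads) lies 163 mm ahead of it; z points along the fingers, y is the line along which they close (so a half turn about z gives the same grasp; the last joint's range is limited). The gripper opens to 88 mm and grips with 3 to 60 N. Pads are 20 mm wide; open, the fingers measure 115 mm over their backs; the gripper's body (75 mm by 178 mm) begins 61 mm behind the grasp point.
Start: joints at [60.636, 5.22, 70.514, -0, 104.267, -3.249], TCP at [0.264, 0.539, 0.405] pointing down, gripper open.
Joint ranges: [-164.24, 164.24], [-49.07, 125.15], [9.68, 141.18], [-86.29, 266.29], [3.28, 154.24], [-151.56, 151.56]. Speed limits (degrees/s): [147.25, 147.25, 172.46, 180, 180, 180].

### API

Orientations are given as [roll, pitch, yaw] about the fixed x, y, z axes, in that order (R = Rz(yaw) Ry(pitch) Rx(roll)).
In Python, from station import r gives the robot as it stands. The module is installed in compiled form; this text tells all that it offers. Calls block until the motion is done:
- r.reach(position, orientation): joint-space move of the TCP to a pose.
- r.servo_line(position, rotation=None, speed=0.15): straight line of the TCP; rotation=None keeps the orientation; speed is the mean speed in m/s.
- r.move_joints(angles): joint-space move.
- r.let_go() and r.grab(squeeze=None): open the fingers fully, or close them until they stop; squeeze is the grip in N (None keeps the last).
- r.wait(seconds).
- r.inverse_kinematics(position, orientation): joint angles nearest the present ones, or None.
- r.sense(): the state.
- r.snapshot(name): name is "scene" or "top" or "wrist"; returns a dict with "frame" (420x560x3 uint8, red, green, blue), "fx", "fy", "cx", "cy" (pixels), "R" (3x3) and "t" (3): a world point X has camera coordinates R X + t. Camera axes: x right, y down, z forward; pixel columns grow to the right and rows downward; lengths in m; the calibration is good to about 2 mm. A picture is of the moment at which its call begins. There is no depth.
A pose or a line that the arm cannot do raises r.IKError and nothing moves.
- r.hand_in(): hands the job in; it is judged then, once.
The state is a dict: "clock": time; "joints": joint angles; "joint_vel": joint speeds; "joint_torque": joint torques, N m; "tcp_pos": TCP position; "orientation": TCP orientation; "contact_force": force on the tool from outside, world axes, zero at the start; "torque": the same for the moment, N m; "opening": finger opening in m; "gripper_force": force on a finger pad.
Only numpy, scipy, OpenCV 4.12 (cv2) and the standard library are available. Lean on these libraries where they do the work, as an engineer would, in place of code of your own. Each camera call takes 0.05 s, during which the arm holds its last target. There are 200 camera calls.

### The job

Pack the three loose spark-stand parts into the blue open-fronted box, heaviest at the bottom and lightest on top: slide the dark steel plate along the table (without lifting it) in over the sill until it lies square against the box's back wall, then lay the aluminium cover flat on the middle of the plate, and the white plastic cap right way up on the middle of the cover. Set the parts down rather than dropping them, let go, and leave the bottle, the brass sample and the two small cartons where they are.

Things in the scene. Friction and masses are not known exactly. Their poses are not given: they have to be found in the camera images.
- box_floor (a point): Blue box, open top and front, fixed. Inside 156 mm wide (x), 120 mm deep (y); walls 5 mm thick, tops 60 mm above the table; floor 3 mm thick. Point: centre of the inner floor's top face. +y points at the back wall (inner face y = +60 mm), -y out of the open front (mouth y = -60 mm); side walls' inner faces at x = +-78 mm. A grey ramp rises from table to floor in the 25 mm before the mouth.
- plate_center (a point): Dark steel plate, recessed below, heaviest (about 0.85 kg), 96 x 96 mm, 16 mm thick, lying flat; brass ring in the middle, black spot at each corner of its top. Point: its centre, half-way up; x, y parallel to its sides. Too wide for most grippers; slides when pushed at its edge (about 3 to 12 N). Home against the back wall, its centre is at y = +12 mm from the inner floor's centre.
- cover_center (a point): Silver aluminium cover, the middle weight (about 0.17 kg): a flat-topped block 74 mm (its x) by 56 mm (its y) by 22 mm high. The point is its centre, half-way up. Grasp across the 56 mm. In the box there is room beside it for open fingers across the box (box x), little towards the back wall.
- cap_center (a point): White plastic dust cap, the lightest part (about 30 g): a flat disc 50 mm in diameter and 16 mm high, with a grey spot on its top. The point is its centre, half-way up; z up. It and the cover lie on the table in either order.
- plate: The same steel plate; origin at the centre of its underside.
- cover: The same aluminium cover; origin at the centre of its underside.
- cap: The same plastic cap; origin at the centre of its underside.
- cleaner_mid (a point): Bystander: white cleaner bottle with blue cap, 56 mm diameter, 140 mm high; the point is half-way up. Leave alone.
- sample_center (a point): Bystander: upright brass sample cylinder, 40 mm diameter, 25 mm high; the point is its centre. Leave alone.
- carton_mid (a point): Bystander: orange carton 70 x 50 x 45 mm; the point is its centre. Leave alone.
- navy_carton_mid (a point): Bystander: navy carton 60 x 60 x 45 mm; the point is its centre. Leave alone.
Things that resemble listed ones, but are neither listed nor needed, are in the scene too. Leave any purple or red look-alike of the cap alone.

How it is judged:
By the outcome, as a careful person would: the job done as asked, in the order asked, and still so for the second after the job is handed in, with the robot touching nothing.
It also fails if it takes over 70 s, if anything falls off the work surface, if the arm or the gripper's body presses on something with over 40 N, if the wrist force passes 120 N, or if a joint passes its speed limit or range.

## Working session

There is one attempt and no reset: what is moved stays moved. The work goes in short steps, each a Python script; the robot and the scene stay as the last script left them, time stands still between calls to the robot, and variables do not carry over. Pictures are saved under pics/ and viewed, at most 10 in all, crops included, and the job is handed in when it is done.

```bash
mkdir -p pics && cat > h.py <<'E'
import numpy as np, cv2
from station import r
def snap(name,fn=None):
    s=r.snapshot(name); 
    if fn: cv2.imwrite('pics/'+fn,s['frame'][:,:,::-1])
    return s
def ray(s,u,v,z):
    "pixel -> world point on plane z"
    R=np.array(s['R']);t=np.array(s['t'])
    c=-R.T@t; d=R.T@np.array([(u-s['cx'])/s['fx'],(v-s['cy'])/s['fy'],1.])
    return c+d*(z-c[2])/d[2]
def proj(s,X):
    p=np.array(s['R'])@np.array(X)+np.array(s['t'])
    return s['fx']*p[0]/p[2]+s['cx'], s['fy']*p[1]/p[2]+s['cy']
E
python3 - <<'E'
from h import *
import pickle
d={n:snap(n,n+'0.png') for n in('top','scene')}
pickle.dump(d,open('s0.pkl','wb'))
for n,s in d.items(): print(n,-np.array(s['R']).T@np.array(s['t']),s['fx'])
print(r.sense())
E
```

```text
top [0.43362801 0.01997811 1.078688  ] 456.03931838727067
scene [ 1.12613859 -0.01967587  0.82100859] 410.475570290389
{'clock': 0.1, 'joints': array([ 6.06373965e+01,  5.25965489e+00,  7.05731278e+01,  2.46529188e-04,
        1.04267138e+02, -3.24904052e+00]), 'joint_vel': array([ 0.01492989, -0.02691925, -0.1432542 ,  0.13859615, -0.06156532,
       -0.00587893]), 'joint_torque': array([ 3.25642613e-03, -4.47859561e+01, -4.07565200e+01,  7.00973673e-02,
        2.85925629e-02, -8.87467763e-05]), 'tcp_pos': array([0.26412412, 0.53880276, 0.40362894]), 'orientation': array([-1.79900254e+02, -5.90174484e-03,  1.53886492e+02]), 'contact_force': array([ 0.02026197, -0.55157827, -0.76334675]), 'torque': array([-0.00883463, -0.03863073, -0.00584086]), 'gripper_force': 0.0, 'opening': 0.08760229255881849}
```

View pics/top0.png

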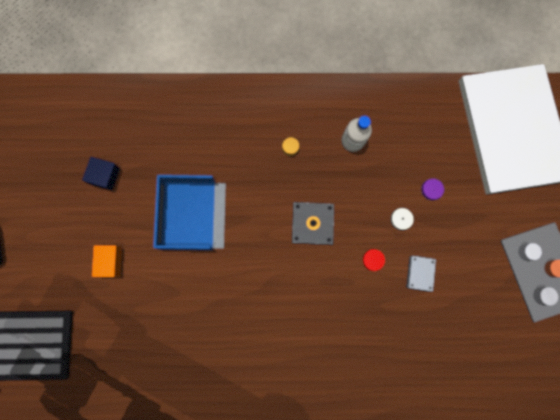

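View pics/scene0.png

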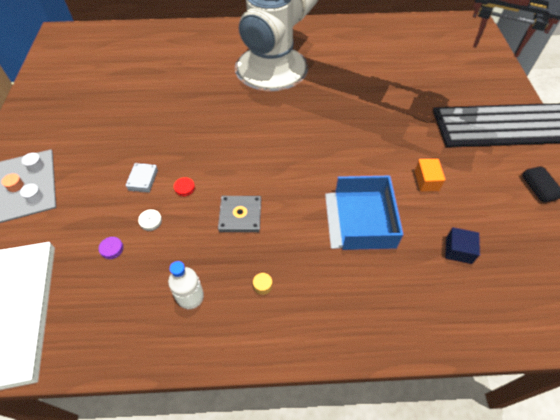

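The top picture shows these things:
- **Box:** at (185,212), mouth to the right, ramp at col 219, so the back wall is towards +y.
- **Plate:** at (313,223).
- **Cover:** silver block at (422,273).
- **Bystanders:** bottle (357,133), brass (290,146), orange carton (104,261), navy carton (101,173).

Things that could be taken for the cap: white disc with a spot (402,219), purple disc (433,189), red disc (375,260), two whitish discs on the grey tray (533,252) and (549,296), and the bottle top. By the description I choose (402,219). The only silver block is at (422,273). Next I check both in one crop and take rough positions.

```bash
python3 - <<'E'
from h import *
import pickle
d=pickle.load(open('s0.pkl','rb')); s=d['top']; im=s['frame']
cv2.imwrite('pics/crop1.png',cv2.resize(im[170:310,280:460],None,fx=4,fy=4,interpolation=cv2.INTER_CUBIC)[:,:,::-1])
for n,u,v,z in [('box',185,212,.003),('plate',313,223,.016),('cap',402,219,.016),('cover',422,273,.022),('bottle',357,133,.07),('red',375,260,.016),('purple',433,189,.016)]:
    print(n,ray(s,u,v,z)[:2].round(3))
E
```

```text
box [0.598 0.21 ]
plate [ 0.568 -0.092]
cap [ 0.575 -0.303]
cover [ 0.449 -0.341]
bottle [ 0.77  -0.194]
red [ 0.48  -0.235]
purple [ 0.647 -0.382]
```

View pics/crop1.png

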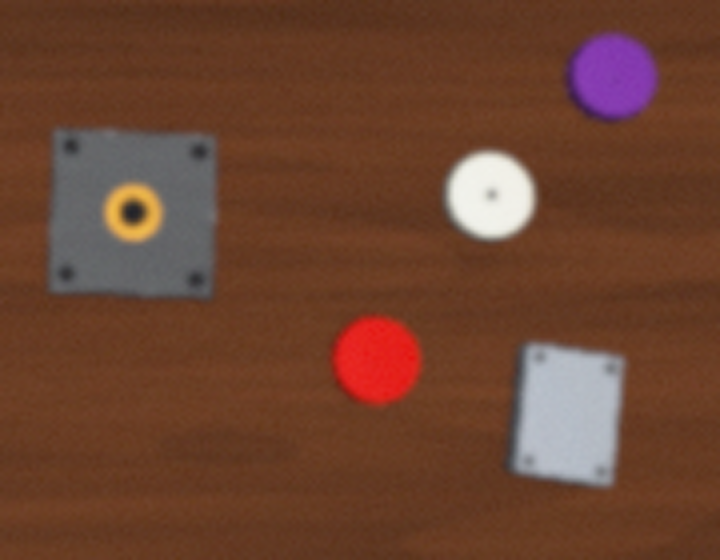

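The crop confirms it: the white disc with a grey spot is at crop (490,195), red at (377,360), purple at (612,77), the plate with ring at (133,212) and the cover at (568,415). Next come wrist looks over the box and the plate.

```bash
python3 - <<'E'
from h import *
import pickle
W={}
for n,p in [('box',(0.58,0.19,0.45)),('plate',(0.55,-0.10,0.40))]:
    r.reach(p,[180,0,90]); r.wait(.3)
    W[n]=snap('wrist','w_%s.png'%n)
    R=np.array(W[n]['R']);c=-R.T@np.array(W[n]['t'])
    print(n,c.round(3),R[2].round(3),W[n]['fx'],r.sense()['tcp_pos'].round(3))
pickle.dump(W,open('w1.pkl','wb'))
cv2.imwrite('pics/w1.png',np.hstack([cv2.resize(W[n]['frame'],(400,300)) for n in W])[:,:,::-1])
print(r.sense()['clock'])
E
```

```text
box [0.58  0.257 0.431] [-0.    -0.246 -0.969] 332.11047446294316 [0.58 0.19 0.45]
plate [ 0.55  -0.033  0.381] [ 0.    -0.246 -0.969] 332.11047446294316 [ 0.55  -0.099  0.4  ]
3.6583
```

View pics/w1.png

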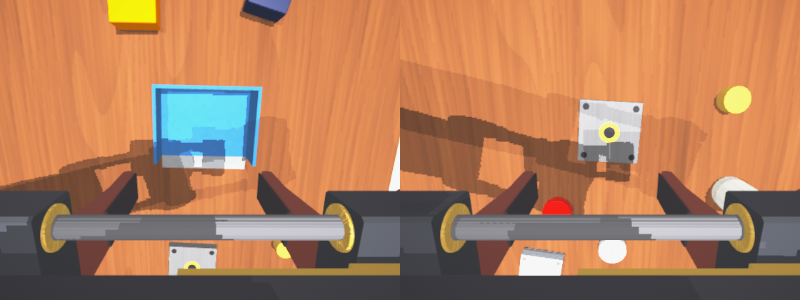

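The wrist half-pictures show the box with its rim corners at about (152,86) and (262,87) and the ramp at the bottom. The plate is at (610,133) with all spots visible, partly in shadow. Next I measure the box rim in the wrist view, and the plate, cover and cap in the top view.

```bash
cat >> h.py <<'E'
def comp(m,uv):
    "contour of the mask component nearest uv"
    cs=[c for c in cv2.findContours(m.astype(np.uint8),cv2.RETR_EXTERNAL,cv2.CHAIN_APPROX_NONE)[0] if cv2.contourArea(c)>60]
    return min(cs,key=lambda c:abs(cv2.pointPolygonTest(c,uv,True)) if cv2.pointPolygonTest(c,uv,True)<0 else -1)
def rect(s,c,z):
    "contour -> world minAreaRect (centre, size, angle deg) on plane z"
    P=np.array([ray(s,u,v,z)[:2]*1000 for u,v in c[:,0]],np.float32)
    return cv2.minAreaRect(P)
E
python3 - <<'E'
from h import *
import pickle
s=pickle.load(open('s0.pkl','rb'))['top']; W=pickle.load(open('w1.pkl','rb'))
hsv=lambda s:cv2.cvtColor(s['frame'],cv2.COLOR_RGB2HSV)
H=hsv(s); gray=(H[...,1]<75)&(H[...,2]>60)
for n,uv,z in [('plate',(318,212),.016),('cover',(422,273),.022),('cap',(402,219),.016)]:
    c=comp(gray|((H[...,1]<60)&(H[...,2]>130)),uv); print('top',n,rect(s,c,z))
w=W['plate'];H=hsv(w)
c=comp((H[...,0]>24)&(H[...,0]<36)&(H[...,1]>100)&(H[...,2]>150),(292,185))
m=cv2.boundingRect(c);print('ring px',m,ray(w,m[0]+m[2]/2-.5,m[1]+m[3]/2-.5,.016))
c=comp((H[...,1]<70)&(H[...,2]>60),(270,165)); print('plate wrist',rect(w,c,.016))
b=W['box'];H=hsv(b);m=(H[...,0]>88)&(H[...,0]<120)&(H[...,1]>90)&(H[...,2]>60)
c=comp(m,(290,180));x,y,ww,hh=cv2.boundingRect(c);print('box px',x,y,ww,hh)
P=np.array([ray(b,u,v,.06)[:2]*1000 for u,v in c[:,0]],np.float32);uv=c[:,0]
def fit(sel): 
    l=cv2.fitLine(P[sel],cv2.DIST_HUBER,0,.01,.01).ravel(); return l
U,V=uv.T
y1=y+hh
L=fit((U<x+.15*ww)&(V>y+12)&(V<y+.6*hh));Rr=fit((U>x+.85*ww)&(V>y+12)&(V<y+.6*hh));B=fit((V<y+.15*hh)&(U>x+15)&(U<x+ww-15))
for n,l in zip('LRB',(L,Rr,B)): print(n,l.round(3),'angle',np.degrees(np.arctan2(l[1],l[0])).round(2))
s2=b['frame'][y-10:y+hh+50,x-15:x+ww+15]
cv2.imwrite('pics/boxcrop.png',cv2.resize(s2,None,fx=3,fy=3)[:,:,::-1])
E
```

```text
top plate ((568.09033203125, -91.16228485107422), (96.55052185058594, 99.08151245117188), 88.17300415039062)
top cover ((448.55401611328125, -338.94708251953125), (63.20707702636719, 78.42961120605469), 80.0072021484375)
top cap ((577.732421875, -303.5468444824219), (52.363765716552734, 53.00042724609375), 86.98097229003906)
ring px (279, 172, 28, 28) [ 0.56824453 -0.09493767  0.016     ]
plate wrist ((568.2643432617188, -94.34192657470703), (96.2335433959961, 96.29853820800781), 86.83494567871094)
box px 213 119 154 114
L [4.40000e-02 9.99000e-01 5.10824e+02 2.26257e+02] angle 87.46
R [1.20000e-02 1.00000e+00 6.75252e+02 2.20820e+02] angle 89.33
B [ 1.00000e+00 -2.40000e-02  6.03369e+02  2.64333e+02] angle -1.37
```

```bash
python3 - <<'E'
from h import *
import pickle
r.grab(10)
th=-2.6; k=np.radians(4.6)
r.reach([.566,-.180,.25],[180,0,90+th])
r.servo_line([.566,-.180,.189],speed=.1)
f0=r.sense()['contact_force']
r.servo_line([.5685,-.150,.189],speed=.05)
print(r.sense()['contact_force']-f0)
e=np.array([.5685+.19*np.sin(k),-.150+.19*np.cos(k),.189])
r.servo_line(e,[180,0,90-1.8],speed=.07)
print(r.sense()['contact_force']-f0,r.sense()['tcp_pos'],r.sense()['clock'])
s=snap('wrist','w2.png');t=snap('top','t2.png');pickle.dump((s,t),open('w2.pkl','wb'))
E
```

```text
[ 0.18031373 -0.72755881 -0.97292955]
[-0.39096323 -4.83562852  1.41628671] [0.58362981 0.038379   0.18896618] 10.0917
```

View pics/w2.png

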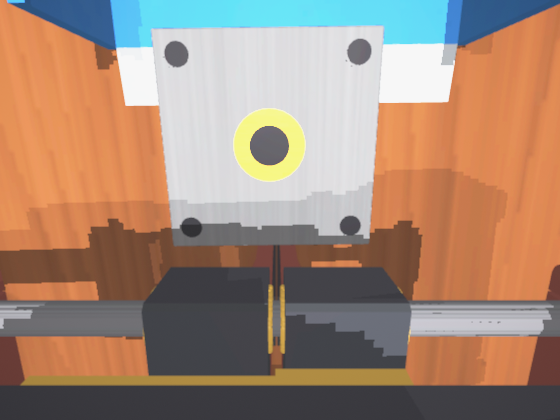

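The plate, with its ring at (269,145), is square to the box and already over the ramp; its front edge is at row 27, at the mouth. I measure ring and heading, then push home.

```bash
python3 - <<'E'
from h import *
import pickle
s,t=pickle.load(open('w2.pkl','rb'))
H=cv2.cvtColor(s['frame'],cv2.COLOR_RGB2HSV)
print('ring',ray(s,269,145,.018))
c=[ray(s,*p,.018)[:2] for p in [(176,54),(359,51)]];b=[ray(s,*p,.017)[:2] for p in [(191,227),(350,226)]]
for p,q in (c,b): print('spots',p,q,np.degrees(np.arctan2(*(q-p)[::-1])))
# ramp front corners (z=0) and ramp/floor line
a,d=ray(s,126,105,0),ray(s,449,101,0); print('ramp front',a,d,(a+d)/2,np.degrees(np.arctan2(*(d-a)[:2][::-1])))
E
```

```text
ring [0.58201913 0.09681006 0.018     ]
spots [0.54438264 0.1355214 ] [0.62111936 0.13422283] -0.9694894753624681
spots [0.54317879 0.05937601] [0.6193602  0.05747841] -1.4268819342441459
ramp front [0.51271952 0.11721029 0.        ] [0.66962826 0.1140628  0.        ] [0.59117389 0.11563655 0.        ] -1.1491624480691638
```

```bash
python3 - <<'E'
from h import *
import pickle
f0=np.array([0,-.7,-1.])
r.servo_line([.5940,.1480,.190],[180,0,90-1.3],speed=.06)
print(r.sense()['contact_force']-f0)
y=.1480;x=.5940
for i in range(14):
    y+=.001; x+=.00002
    r.servo_line([x,y,.190],speed=.03)
    F=(r.sense()['contact_force']-f0); print(round(y,4),F.round(1))
    if F[1]<-16: break
r.wait(.2)
p=r.sense()['tcp_pos']; print(p,r.sense()['clock'])
r.servo_line(p+[0,-.02,0],speed=.08)
r.servo_line(p+[0,-.02,.2],speed=.2)
r.let_go()
r.reach([.585,.14,.40],[180,0,90-1.3]); r.wait(.2)
s=snap('wrist','w3.png');pickle.dump(s,open('w3.pkl','wb'))
H=cv2.cvtColor(s['frame'],cv2.COLOR_RGB2HSV)
c=comp((H[...,0]>22)&(H[...,0]<36)&(H[...,1]>100)&(H[...,2]>120),(285,170))
m=cv2.boundingRect(c);print('ring px',m,ray(s,m[0]+m[2]/2-.5,m[1]+m[3]/2-.5,.019))
print(r.sense()['clock'])
E
```

```text
[-0.02652981 -7.69337078  7.22908888]
0.149 [-1.1 -7.7  7.1]
0.15 [-1.1 -8.4  6.8]
0.151 [-1.4 -8.5  6.5]
0.152 [-0.8 -7.6  7.4]
0.153 [-0.2 -8.2  7.3]
0.154 [-0.8 -8.6  6.9]
0.155 [ -1.5 -10.2   8.1]
0.156 [ -1.1 -13.    8.8]
0.157 [ -2.4 -15.7   8.6]
0.158 [ -2.3 -18.3   9.8]
[0.59467814 0.15401712 0.19134635] 14.8583
ring px (267, 111, 28, 27) [0.59094698 0.20986351 0.019     ]
18.3333
```

View pics/w3.png

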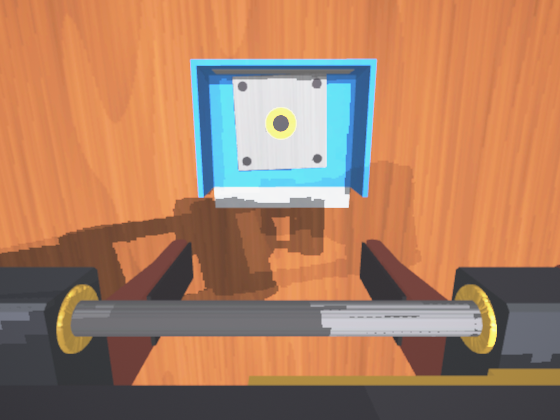

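The plate is inside the box, at spots (242,87), (317,84), (247,161) and (317,158). I check its angle and gap to the back wall numerically.

```bash
python3 - <<'E'
from h import *
import pickle
s=pickle.load(open('w3.pkl','rb'));f=s['frame']
g=cv2.cvtColor(f,cv2.COLOR_RGB2GRAY)
P=[]
for u,v in [(242,87),(317,84),(247,161),(317,158)]:
    w=255-g[v-6:v+7,u-6:u+7].astype(float); w=np.clip(w-w.max()*.75,0,None); yy,xx=np.mgrid[-6:7,-6:7]
    q=(u+(w*xx).sum()/w.sum(),v+(w*yy).sum()/w.sum()); P.append(ray(s,*q,.019)[:2]*1000); print(np.round(q,1),P[-1].round(1))
ang=lambda a,b:np.degrees(np.arctan2(*(b-a)[::-1])).round(2)
print(ang(P[0],P[1]),ang(P[2],P[3]),ang(P[2],P[0])-90,ang(P[3],P[1])-90,np.mean(P,0))
# box rim refs: outer back corners z=.06
H=cv2.cvtColor(f,cv2.COLOR_RGB2HSV);m=(H[...,0]>88)&(H[...,0]<120)&(H[...,1]>90)&(H[...,2]>60)
for u in (210,240,270,300,330,360):
    col=np.where(m[40:80,u])[0]; v=40+col.min()-.5; print(u,v,ray(s,u,v,.06)[:2]*1000)
cv2.imwrite('pics/c3.png',cv2.resize(f[50:215,180:390],None,fx=3.6,fy=3.6,interpolation=cv2.INTER_CUBIC)[:,:,::-1])
E
```

```text
[242.  86.] [552.2 248.4]
[316.4  82. ] [628.4 250.5]
[246.4 160.8] [553.4 172.3]
[316.9 158.2] [629.4 173.4]
1.59 0.83 0.8299999999999983 0.769999999999996 [590.86786459 211.12231719]
210 59.5 [528.67137266 266.3970292 ]
240 59.5 [555.40646163 265.79619597]
270 59.5 [582.13853613 265.19543049]
300 59.5 [608.86759667 264.59473274]
330 59.5 [635.59364375 263.99410272]
360 58.5 [662.28397922 264.21730858]
```

View pics/c3.png

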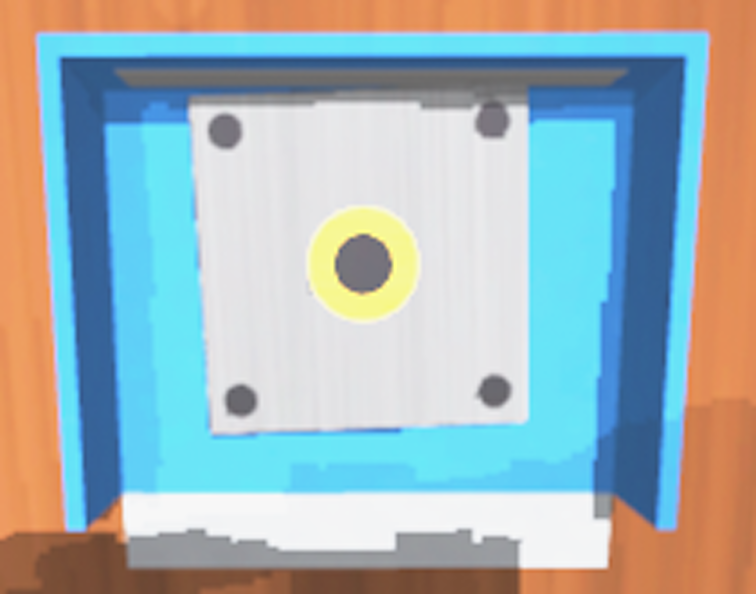

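The plate is skewed about 2° to the box: its right back corner touches the wall, while the left leaves a gap of about 3.5 mm. I push the left part of the front edge to close it.

```bash
cat > push.py <<'E'
from h import *
import pickle,sys
x,lim,fn=float(sys.argv[1]),float(sys.argv[2]),sys.argv[3]
yaw=90-1.3
r.grab(10)
r.reach([x,.135,.24],[180,0,yaw])
r.servo_line([x,.138,.190],speed=.12)
f0=r.sense()['contact_force']
r.servo_line([x,.150,.190],speed=.05)
y=.150
for i in range(9):
    y+=.0015
    r.servo_line([x,y,.190],speed=.04)
    q=r.sense();F=q['contact_force']-f0; print(round(y,4),q['tcp_pos'][1].round(4),F.round(1))
    if F[1]<-lim: break
p=r.sense()['tcp_pos']
r.servo_line([x,p[1]-.015,.190],speed=.08)
r.servo_line([x,p[1]-.015,.30],speed=.2)
r.let_go()
r.reach([.585,.19,.38],[180,0,yaw]); r.wait(.2)
s=snap('wrist',fn+'.png');pickle.dump(s,open(fn+'.pkl','wb'))
f=s['frame'];g=255.-cv2.cvtColor(f,cv2.COLOR_RGB2GRAY)
P=[]
c,sn=np.cos(np.radians(1.3)),np.sin(np.radians(1.3))
for a,b in [(-38,38),(38,38),(-38,-38),(38,-38)]:
    u,v=np.round(proj(s,[.591+(a*c+b*sn)/1e3,.2115+(b*c-a*sn)/1e3,.019])).astype(int)
    w=g[v-8:v+9,u-8:u+9]; w=np.clip(w-w.min()-.6*(w.max()-w.min()),0,None); yy,xx=np.mgrid[-8:9,-8:9]
    P.append(ray(s,u+(w*xx).sum()/w.sum(),v+(w*yy).sum()/w.sum(),.019)[:2]*1000); print((u,v),P[-1].round(1))
ang=lambda a,b:np.degrees(np.arctan2(*(b-a)[::-1])).round(2)
print(ang(P[0],P[1]),ang(P[2],P[3]),ang(P[2],P[0])-90,ang(P[3],P[1])-90,np.mean(P,0))
q=s['frame'];u,v=np.round(proj(s,[.592,.21,.03])).astype(int)
cv2.imwrite('pics/%sc.png'%fn,cv2.resize(q[max(v-95,0):v+95,u-120:u+120],None,fx=3,fy=3,interpolation=cv2.INTER_CUBIC)[:,:,::-1])
print(r.sense()['clock'])
E
python3 push.py .568 24 w4
```

```text
0.1515 0.1515 [-0.8 -0.9 -0.3]
0.153 0.1522 [-2.1 -6.6  2.7]
0.1545 0.153 [-1.9 -8.2  2.4]
0.156 0.1539 [ -4.9 -10.    4.5]
0.1575 0.1548 [ -5.7 -13.7   5.9]
0.159 0.1555 [ -6.6 -17.8   7.3]
0.1605 0.1562 [ -7.6 -21.7   8.7]
0.162 0.1568 [ -9.1 -24.6   9.2]
(np.int64(245), np.int64(134)) [553.7 252.5]
(np.int64(321), np.int64(134)) [629.7 251.2]
(np.int64(247), np.int64(208)) [552.7 173.7]
(np.int64(319), np.int64(208)) [628.3 173.5]
-1.0 -0.2 -0.7399999999999949 -1.019999999999996 [591.10522763 212.7180172 ]
26.5083
```

View pics/w4c.png

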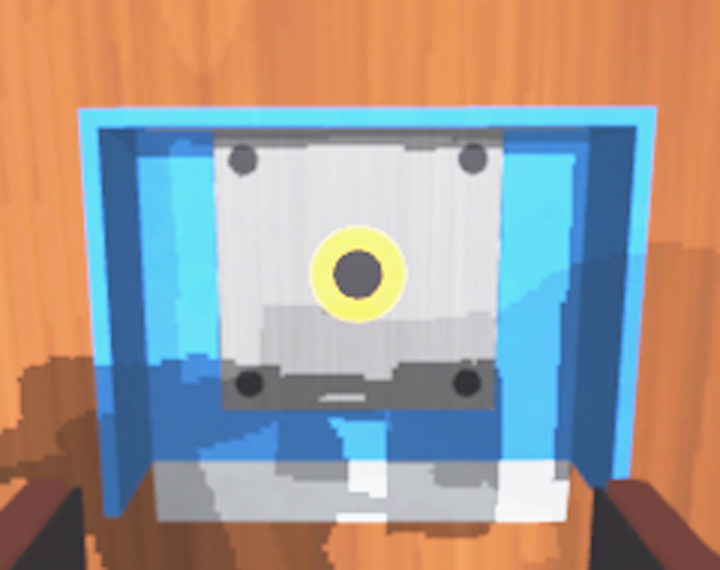

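The plate now lies flush along the back wall and square to the box, at about -1° and centred at (591.1, 212.7) mm. Next is the cover.

```bash
python3 - <<'E'
from h import *
import pickle
r.reach([.455,-.339,.36],[180,0,-6.5]); r.wait(.25)
s=snap('wrist','w5.png');pickle.dump(s,open('w5.pkl','wb'))
H=cv2.cvtColor(s['frame'],cv2.COLOR_RGB2HSV)
uv=tuple(map(float,proj(s,[.4486,-.339,.022])));print(uv)
for vmin in (60,120,160,190):
    c=comp((H[...,1]<70)&(H[...,2]>vmin),uv);print(vmin,cv2.boundingRect(c),rect(s,c,.022))
print(r.sense()['clock'])
u,v=map(int,uv);cv2.imwrite('pics/w5c.png',cv2.resize(s['frame'][max(v-90,0):v+90,u-120:u+120],None,fx=3,fy=3)[:,:,::-1])
E
```

```text
(276.69800060164494, 204.58445543229232)
60 (252, 164, 61, 78) ((449.105712890625, -343.95318603515625), (56.51518249511719, 76.21237182617188), 80.61272430419922)
120 (252, 164, 61, 78) ((448.9311218261719, -343.92431640625), (56.51518249511719, 75.85835266113281), 80.61272430419922)
160 (253, 164, 60, 78) ((448.80511474609375, -343.70635986328125), (56.14109420776367, 75.18125915527344), 80.37849426269531)
190 (253, 166, 60, 72) ((449.4469299316406, -344.38043212890625), (56.02882385253906, 71.81233978271484), 81.70301055908203)
28.775
```

View pics/w5c.png

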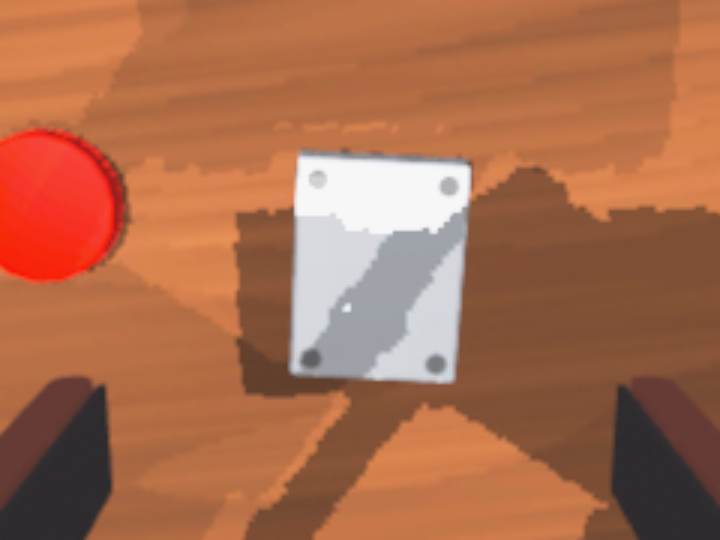

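The cover sits centrally at crop (378,271), with its spots visible. I grasp it across the 56 mm with yaw -9.5 and place it on the plate.

```bash
cat >> h.py <<'E'
def place(xy,z,yaw,lim=2.5):
    "come over xy, lower until touch near TCP height z, release, retreat"
    r.reach([*xy,z+.09],[180,0,yaw]); r.servo_line([*xy,z+.006],speed=.1); r.wait(.15)
    f0=r.sense()['contact_force'][2]; h=z+.006
    while h>z-.004:
        h-=.001; r.servo_line([*xy,h],speed=.02); q=r.sense()
        if q['contact_force'][2]-f0>lim: break
    print('touch',h,q['tcp_pos'].round(4),q['contact_force'][2]-f0,'open',q['opening'])
    r.wait(.1); r.let_go(); r.wait(.2); r.servo_line([*xy,z+.12],speed=.15)
def pick(xy,z,yaw,sq):
    r.reach([*xy,z+.06],[180,0,yaw]); r.servo_line([*xy,z],speed=.12)
    r.grab(sq); print('pick',r.sense()['opening'],r.sense()['tcp_pos'].round(4)); r.servo_line([*xy,z+.12],speed=.15)
    print('held',r.sense()['opening'],r.sense()['gripper_force'])
E
python3 - <<'E'
from h import *
import pickle
s=pickle.load(open('w5.pkl','rb'));c=ray(s,156+378/3-.3,114+271.5/3-.3,.022);print(c)
pick(c[:2],.186,-9.5,25)
place([.5911,.2127],.205,88.9)
print(r.sense()['clock'])
E
```

```text
[ 0.44843631 -0.34393393  0.022     ]
pick 0.055600164674364405 [ 0.4485 -0.3439  0.1863]
held 0.055616415072077006 24.99971240758896
touch 0.204 [0.5912 0.2127 0.2053] 7.9973029286439274 open 0.05607588148451988
38.4083
```

```bash
python3 - <<'E'
from h import *
import pickle
hs=lambda s:cv2.cvtColor(s['frame'],cv2.COLOR_RGB2HSV)
s=snap('wrist','w6.png');pickle.dump(s,open('w6.pkl','wb'));H=hs(s)
uv=tuple(map(float,proj(s,[.5911,.2127,.041])))
g=255.-cv2.cvtColor(s['frame'],cv2.COLOR_RGB2GRAY)
for vm in (150,190,215): 
    c=comp((H[...,1]<70)&(H[...,2]>vm),uv); print(vm,uv,rect(s,c,.041))
r.reach([.578,-.305,.36],[180,0,88.9]); r.wait(.25)
s=snap('wrist','w7.png');pickle.dump(s,open('w7.pkl','wb'));H=hs(s)
uv=tuple(map(float,proj(s,[.5777,-.3035,.016])))
for vm in (120,190):
    c=comp((H[...,1]<60)&(H[...,2]>vm),uv); (u,v),R=cv2.minEnclosingCircle(c); print(uv,(u,v,R),rect(s,c,.016),ray(s,u,v,.016))
print(r.sense()['clock'])
a=pickle.load(open('w6.pkl','rb'))['frame']
cv2.imwrite('pics/w67.png',np.hstack([cv2.resize(x,(400,300),interpolation=cv2.INTER_AREA) for x in (a,s['frame'])])[:,:,::-1])
E
```

```text
150 (277.2721445867844, 211.1473166517405) ((591.0819091796875, 215.42218017578125), (83.6811294555664, 88.2435302734375), 88.98006439208984)
190 (277.2721445867844, 211.1473166517405) ((591.4501953125, 233.3877716064453), (46.197391510009766, 88.13673400878906), 88.96031188964844)
215 (277.2721445867844, 211.1473166517405) ((591.4501953125, 233.38760375976562), (46.19706344604492, 88.13673400878906), 88.96031188964844)
(275.716087810856, 195.6567455692981) (275.02777099609375, 198.12234497070312, 25.434541702270508) ((576.7234497070312, -306.6147766113281), (50.614105224609375, 50.03691864013672), 44.12989807128906) [ 0.5769685  -0.30599379  0.016     ]
(275.716087810856, 195.6567455692981) (275.0695495605469, 197.93267822265625, 25.256574630737305) ((576.9313354492188, -305.8203430175781), (49.87085723876953, 49.975196838378906), 88.99612426757812) [ 0.57701373 -0.30580143  0.016     ]
40.6417
```

```bash
python3 - <<'E'
from h import *
import pickle
s=pickle.load(open('w6.pkl','rb'));f=s['frame']
cv2.imwrite('pics/w6c.png',cv2.resize(f[100:300,150:400],None,fx=3,fy=3,interpolation=cv2.INTER_CUBIC)[:,:,::-1])
E
```

```text
(no output)
```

View pics/w6c.png

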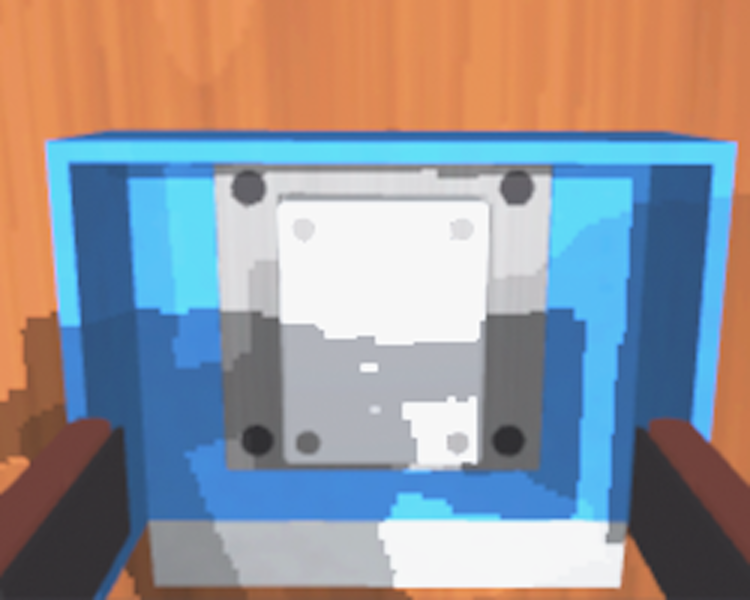

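The cover lies flat on the plate and square to it; its spots are at (304,229), (461,229), (308,442) and (457,442), and the plate's back edge is still at the wall. I compute the cover centre, then pick the cap and place it on it.

```bash
python3 - <<'E'
from h import *
import pickle
s=pickle.load(open('w6.pkl','rb'))
g=lambda L,z:np.mean([ray(s,150+u/3-.33,100+v/3-.33,z)[:2] for u,v in L],0)
c=g([(304,229),(461,229),(308,442),(457,442)],.041);p=g([(248,188),(516,188),(258,440),(509,440)],.019)
print('cover',c,'plate',p)
pick([.5770,-.3060],.185,88.9,8)
place(c,.226,88.9,1.5)
r.wait(.2)
s=snap('wrist','w8.png');pickle.dump(s,open('w8.pkl','wb'))
gr=cv2.cvtColor(s['frame'],cv2.COLOR_RGB2GRAY)
u,v=proj(s,[*c,.057]);print('exp px',u,v,'R',s['fx']*.025/(r.sense()['tcp_pos'][2]-.019-.057))
C=cv2.HoughCircles(cv2.GaussianBlur(gr,(5,5),1),cv2.HOUGH_GRADIENT,1,20,param1=60,param2=12,minRadius=28,maxRadius=50)
print([(q.round(1),ray(s,q[0],q[1],.057).round(4)) for q in C[0] if np.hypot(q[0]-u,q[1]-v)<20][:2])
print(r.sense()['clock'])
E
```

```text
cover [0.59099251 0.21158916] plate [0.59109144 0.21214589]
pick 0.049455578767443525 [ 0.577  -0.306   0.1851]
held 0.0497714577492565 7.999955266714096
touch 0.225 [0.591  0.2116 0.2261] 5.554377526457528 open 0.04976254289506492
exp px 277.2354154409115 209.69832999031664 R 30.88026235841958
[(array([260.5, 199.5,  49.4], dtype=float32), array([0.5773, 0.2205, 0.057 ])), (array([284.5, 194.5,  44.9], dtype=float32), array([0.5972, 0.2243, 0.057 ]))]
50.4833
```

```bash
python3 - <<'E'
from h import *
import pickle
s=pickle.load(open('w8.pkl','rb'));f=s['frame'].astype(int)
H=cv2.cvtColor(s['frame'],cv2.COLOR_RGB2HSV)
u,v=277,210
# cap is neutral/warm white, cover bluish: compare b-r along row and column
print('row',[tuple(f[v+12,c]) [0] for c in range(u-45,u+46,5)]);print('b-r',[int(f[v+12,c][2]-f[v+12,c][0]) for c in range(u-45,u+46,5)])
print('col b-r',[int(f[q,u+12][2]-f[q,u+12][0]) for q in range(v-60,v+61,5)])
g=255.-f[v-9:v+10,u-9:u+10].mean(2);print(g[::2,::2].astype(int))
w=np.clip(g-g.min()-.6*np.ptp(g),0,None);yy,xx=np.mgrid[-9:10,-9:10]
print('spot',ray(s,u+(w*xx).sum()/w.sum(),v+(w*yy).sum()/w.sum(),.057))
E
```

```text
row [np.int64(108), np.int64(104), np.int64(102), np.int64(167), np.int64(230), np.int64(231), np.int64(230), np.int64(231), np.int64(230), np.int64(231), np.int64(230), np.int64(231), np.int64(230), np.int64(231), np.int64(230), np.int64(170), np.int64(108), np.int64(108), np.int64(106)]
b-r [1, 2, 3, 11, -12, -13, -12, -13, -12, -13, -12, -13, -12, -13, -12, 10, 1, 1, 1]
col b-r [135, 2, 4, 0, 0, 0, 0, 0, 0, 0, 0, 0, 0, -14, -12, -12, -12, 0, 0, 5, 147, 147, 160, 1, 1]
[[  8   8   8   8   8   8   8   8   8   8]
 [  8   8   8   8   8   8   8   8   8   8]
 [  8   8   8   8   8   8   8   8   8   8]
 [  8   8   8   8   8   8   8   8   8   8]
 [  8   8   8  14  20  19  18   8   8   8]
 [  8   8   8  19  20  20  20   8   8   8]
 [  8   8   8  44  44  44  44   8   8   8]
 [ 29  29  29  61 114 109  72  29  29  29]
 [ 29  29  29  30  29  29  30  29  29  29]
 [ 29  29  29  29  29  29  29  29  29  29]]
spot [0.59074089 0.20759856 0.057     ]
```

The grey spot is up and centred on the cover to within about 2 mm, and the gripper is clear above it.

```bash
python3 - <<'E'
from station import r
print(r.sense()['contact_force'],r.sense()['clock']); print(r.hand_in())
E
```

```text
[0.18971739 0.10497838 0.29548815] 50.4833
the job is handed in; nothing more can be done
None
```

The job is handed in at 50.5 s: the plate is square against the back wall after one corrective push, with the cover on its middle and the cap spot-up on the cover, each within about 2 mm by measurement; I took no final picture of the bystanders.

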